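# Close in the dusting tray and set its air valve

### The arm

A 7-joint arm with a two-finger parallel gripper is mounted at the origin on the work surface. World frame = base frame: x ahead of the robot, y to its left, z up, the work surface at z = 0. Lengths are in m, angles in rad, forces in N, time in s.
With the tool pointing down it reaches from about 0.4 to 0.85 m from the base axis. Payload 10.4 kg.
Tool frame: the origin (TCP) lies on the centre line of the jaws, within the pads' length; the fingertips stand 14 mm ahead of it and the grasp point (between the pads) lies 5 mm behind it (tip_reach is the z of the fingertips in the tool frame, in m); z points along the fingers, x is the direction in which the jaws open and shut, and the axes are right-handed (so a half turn about z gives the same grasp; the last joint's range is limited). The gripper opens to 87 mm and grips with 3 to 60 N. Pads are 19 mm wide; open, the fingers measure 117 mm over their backs; the gripper's body (75 mm by 190 mm) begins 51 mm behind the grasp point.
Start: joints at [-1.225, 0.332, -0.065, 1.46, 0.022, 1.35, -0.088], TCP at [0.225, 0.583, 0.237] pointing down, gripper open.
Joint ranges: [-2.6, 2.6], [-0.5, 2.12], [-1.47, 1.34], [0.16, 2.42], [-1.27, 4.41], [0.06, 2.06], [-2.6, 2.6]. Speed limits (rad/s): [2.22, 2.22, 2.79, 2.79, 3.14, 3.14, 3.14].

### API

Orientations are given as a unit quaternion [x, y, z, w].
In Python, from bench import * gives the robot as it stands.
- The arm moves only by the tool carry_out, never from a script. Its argument "rows" is a list of rows, each a list of 5 numbers: the closure, from -1 (fully open) to 1 (shut), so that 0 is half open, then the shift along the tool's x, y, z in units of 30 mm (1.0 is 30 mm), then the turn about the tool's z in units of 5 degrees (1.0 is 5 degrees). In form: [[jaw, x, y, z, turn], ...]. A call has 1 to 20 rows; each row shifts and turns the pose as measured when the row begins, along the tool's axes as they then stand; what a row does not reach is not made up. A row lasts 1/12 s, in which the tool goes at most 41.7 mm and 7.16 degrees, less where a joint would pass 70% of its speed; a pose out of reach is approached as far as the arm can. A call is refused whole if a number of a shift passes 1 or a number of a turn 1, either way. A call with a gripper value outside its range is refused whole. The fingers move at their own pace and stop on an object; "force" is the grip in N (left out, the last holds). Time passes only in rows, so rows that do not move let the fingers close. It gives the time, the measured TCP pose, the force and the opening at its end, in the units of the state.
- read_state(): the state, without advancing time (a new reading comes with each control period).
- camera(name): name is "scene" or "top" or "wrist"; returns the picture (384x512x3 uint8, blue, green, red); there is no depth.
- camera_info(name): a dict with "fx", "fy", "cx", "cy" (pixels), "dist_coeffs" ([k1, k2, p1, p2, k3] as OpenCV has them; the pictures are not rectified), "extrinsics" (4x4, takes a point from camera to world coordinates); the wrist camera has in their place "tool_from_camera" (4x4, takes a point from camera to tool coordinates, whose origin is the TCP and whose axes are the tool frame's). Camera axes: x right, y down, z forward; pixel columns grow to the right and rows downward; lengths in m; the calibration is good to about 2 mm. A picture is of the moment at which its call begins: read the wrist's pose just before it. camera_info takes no time and is no camera call.
- close_job(): hands the job in, once; it reports no verdict.
Trained networks look in the newest picture that a camera, given by its name, has taken for a name from the list of things; names that differ only in an ending like _2 or _b are one class to them, and where a whole thing is asked for, a point or a joint stands for the part that bears it (a point fixed in the world has none). Each returns a list of dicts, best first, with "conf" (0 to 1); they miss things now and then, are a little off and sometimes report something else, mostly with a low value. They report only what shows in the picture. A call takes as long as a camera call.
- recognise(query, camera): "box" ([centre column, centre row, width, height] in pixels, round what is visible of it).
- silhouettes(query, camera): "mask" (384x512 bool, what is visible of it) and "box" ([centre column, centre row, width, height] in pixels, round what is visible of it).
- pinpoint(query, camera): "xy" ([column, row] in pixels: a listed point, or the origin of a listed thing).
The state is a dict: "time": time; "joint_positions": joint angles; "joint_vel": joint speeds; "joint_torque": joint torques, N m; "ee_pos": TCP position; "eef_rot": TCP orientation; "ft_force": force on the tool from outside, world axes, zero at the start; "torque": the same for the moment, N m; "width": finger opening in m.
Only numpy, scipy, OpenCV 4.12 (cv2) and the standard library are available. Lean on these libraries where they do the work, as an engineer would, in place of code of your own. Each camera call takes 0.05 s, during which the arm holds its last target. There are 200 camera calls.

### The job

Get the bench air-duster ready for the steel part lying in its folding tray: first raise the tray's three drooping side panels until each stands upright, and only then turn the air valve's long lever (it starts shut) until it points at the set-mark tab on its dial, to within about 4 degrees, and let go. Leave the set mark, the small drain handle, the part, the bottle and the wooden case as they are.

Things in the scene. Friction and masses are not known exactly. Their poses are not given: they have to be found in the camera images.
- tray: White plastic folding tray, fixed. Origin: centre of its underside. Base 130 x 130 x 12 mm. Hinged panels on its left (+y), right (-y) and far (+x) sides droop outwards; each is 120 mm wide, 85 mm from hinge to free edge, 8 mm thick. Hinge axes: parallel to the sides, 69 mm from the centre, z = 16 mm, in the panels' mid-plane. Upright panels reach z = 101 mm.
- near_wall (a point): Middle of the top edge of the tray's fixed wall (130 mm wide, 8 mm thick) on its -x side, 69 mm from the tray's centre, 101 mm above the bench. A brass nozzle stub 14 mm thick sticks 12 mm out of both its faces, 26 mm below this point; outside, a thin pipe runs down from it.
- panel_left (a joint): Hinge of the tray's +y panel: angle above horizontal, 0 = flat outwards, 1.571 = upright, stop at 1.65. Starts 0.4 to 1.0. Friction hinge (about 0.08 N m, 1 to 3 N at the free edge): stays where it is left. Fingertips set against the free edge from outside and moved in and up along the edge's arc raise it.
- panel_right (a joint): Hinge of the tray's -y panel; same meaning and behaviour as panel_left.
- panel_far (a joint): Hinge of the tray's +x panel; same meaning and behaviour as panel_left.
- air_station: Grey air-valve console, fixed. Origin: on the bench at its front edge, 120 mm in front (-x) of the middle of its sloped face, which is 230 mm along the slope and 260 mm wide (its y). The face looks to the station's -x (robot side) and up: its normal leans 28 degrees from vertical towards -x. Upper edge at x = 222 mm, z = 139 mm, above its upright back.
- face_mid (a point): Middle of the sloped face, at station x = 120 mm, z = 85 mm (axes as the station's). The valve axis is the face's normal through it. Here sit a flat round dial 224 mm in diameter and a brass ball valve, 44 mm thick, up to 41 mm off the face, with a 34 mm pipe along the slope, 60 mm up and 50 mm down it, up to 36 mm off the face.
- lamp_mid (a point): Middle of a fixed white strip lamp, 22 mm thick, 250 mm long along the station's y, at station x = 90 mm, z = 335 mm. At y = +-105 mm, 14 mm bars run level from it to posts at x = 238 mm. It keeps the gripper's body from straight above the lever: lean the tool in along the face's normal, from the robot's side.
- air_lever (a joint): Air lever's angle about the valve axis. 0 = shut (start): lever points to the station's +y; grows anticlockwise (facing the dial) towards down-slope, 1.571 = fully open, pointing down-slope. Friction about 0.2 N m (3 N at the grip): stays where left. Flat steel bar, black rubber grip, 16 mm wide, 6 thick, 88 long from the axis (16 mm behind it), its mid-plane 50 mm above the face.
- lever_tip (a point): Middle of the air lever's free end, 88 mm from the valve axis. Its y axis points along the lever outwards, its z axis along the face's normal.
- set_mark (a joint): Angle of the set-mark tab on the dial, same zero and sense as air_lever: the lever is set when both angles are equal. Drawn 0.5 to 1.1. Stiff; must not be moved.
- mark_tip (a point): Top of the set-mark tab: a small dark steel block 22 mm long (radially, 92 to 114 mm from the valve axis), 10 mm wide, its top 17 mm above the face. Its y axis points radially outwards.
- drain (a joint): Angle of the drain valve's small T-handle (bystander): round bar 60 mm long, 12 mm thick, 50 mm above the face; its axis is 40 mm up-slope of the face's middle and 95 mm to the station's -y. Must not be turned.
- drain_tip (a point): One end of the drain T-handle, 30 mm from its axis.
- part: Bystander: loose turned steel flange lying on the tray's floor, 64 mm in diameter, 32 mm high. Origin: centre of its underside.
- bottle: Bystander: loose white round cleaner bottle, 56 mm in diameter, 150 mm high, standing beyond one of the tray's two far corners. Origin: centre of its underside.
- case: Bystander: loose closed wooden gauge-block case, 60 x 90 x 45 mm (x, y, z), near the tray's other far corner. Origin: centre of its underside.

How it is judged:
On the way, in this order (a step that is already met when the one before it is completed fails the run):
1. all three tray panels stand upright (value of joint each of panel_left, panel_right, panel_far above 1.44 rad), for 0.2 s.
2. the air lever points at the set mark (angle between the y axis of lever_tip and the y axis of mark_tip, either way round below 0.087 rad and velocity of joint air_lever between -0.05 and 0.05 rad/s), for 0.2 s.
At the end, for the whole second after the job is handed in: All three panels stand within about 7.5 degrees of upright, the air lever points at the set mark within 5 degrees and is still, and the part, bottle and case are where they were (within 20 to 30 mm, bottle upright) (all of step 1 and all of step 2 and angle between bottle's own z axis and vertical below 0.15 rad and distance of each of bottle, case from where it was at the start of the episode below 0.03 m and distance of part from where it was at the start of the episode below 0.02 m); the robot touches nothing.
It fails at once if the air valve is opened (more than 0.15 rad) while a panel is still down (value of joint air_lever above 0.15 rad and value of joint any of panel_left, panel_right, panel_far below 1.4 rad).
It fails at once if the set mark is moved by more than 6 mm (distance of mark_tip from where it was at the start of the episode above 0.006 m).
It fails at once if the drain handle is turned (its end moves more than 8 mm) (distance of drain_tip from where it was at the start of the episode above 0.008 m).
It fails at once if the bottle, the case or the part is knocked away or tipped (distance of any of bottle, case from where it was at the start of the episode above 0.03 m or distance of part from where it was at the start of the episode above 0.02 m or angle between bottle's own z axis and vertical above 0.4 rad).
It also fails if it takes over 72 s, if anything falls off the work surface, if the arm or the gripper's body presses on something with over 40 N, if the wrist force passes 120 N, or if a joint passes its speed limit or range.

## Working session

There is one attempt and no reset: what is moved stays moved. The work goes in short steps, Python scripts to look and compute and a tool call to move; the robot and the scene stay as the last step left them, time stands still between calls to the robot, and variables do not carry over. Pictures are saved under pics/ and viewed, about 8 in all and at most 12, crops included, and the job is handed in when it is done.

Besides the shell and the picture viewer there is one more tool, called after "Request:" as name([rows], argument=value, ...), one row to a line, values as JSON. carry_out: Moves the arm, as the interface text tells. Its arguments: {"type":"object","properties":{"rows":{"type":"array","items":{"type":"array","items":{"type":"number"}}},"force":{"type":"number"}},"required":["rows"]}

```bash
mkdir -p pics; ls
cat > h.py <<'E'
from bench import *
import numpy as np, cv2, json
from scipy.spatial.transform import Rotation as R
E
python3 - <<'E'
from h import *
s=read_state(); print({k:np.round(v,3).tolist() for k,v in s.items()})
ims=[]
for c in ("scene","top"):
    im=camera(c); cv2.imwrite(f"pics/{c}0.png",im); np.save(f"pics/{c}0.npy",im); i=camera_info(c)
    print(c,i["fx"],i["cx"],i["cy"],np.round(i["dist_coeffs"],4),np.round(i["extrinsics"],4).tolist())
    for q in ("tray","near_wall","air_station","face_mid","lamp_mid","lever_tip","mark_tip","drain_tip","part","bottle","case","panel_left","panel_right","panel_far"):
        print(q,[(np.round(d["xy"]).tolist(),round(d["conf"],2)) for d in pinpoint(q,c)[:2]] if q[:5]!="panel" else [(np.round(d["box"]).tolist(),round(d["conf"],2)) for d in recognise(q,c)[:2]])
E
```

```text
pics
{'time': 0.0, 'joint_positions': [-1.225, 0.333, -0.065, 1.461, 0.022, 1.35, -0.089], 'joint_vel': [-0.001, 0.0, 0.0, 0.0, 0.002, 0.0, -0.0], 'joint_torque': [-0.001, -62.325, 0.024, -38.99, -0.061, 0.04, 0.0], 'ee_pos': [0.225, 0.583, 0.236], 'eef_rot': [0.825, 0.565, -0.001, 0.0], 'ft_force': [0.303, 0.651, -0.52], 'torque': [-0.013, -0.007, 0.005], 'width': 0.087}
scene 371.5841159500396 258.618267789222 193.82888232066742 [0.0088 0.     0.     0.     0.    ] [[0.8461, 0.3269, -0.4209, 1.0697], [0.5329, -0.5332, 0.6571, -0.8076], [-0.0096, -0.7803, -0.6253, 0.9631], [0.0, 0.0, 0.0, 1.0]]
tray [([215.0, 272.0], 0.98), ([300.0, 121.0], 0.46)]
near_wall [([193.0, 245.0], 0.91)]
air_station [([279.0, 189.0], 0.58)]
face_mid []
lamp_mid [([300.0, 122.0], 0.73)]
lever_tip [([308.0, 162.0], 0.54), ([294.0, 178.0], 0.53)]
mark_tip []
drain_tip [([295.0, 179.0], 0.54), ([209.0, 272.0], 0.22)]
part [([209.0, 271.0], 0.77)]
bottle [([237.0, 327.0], 0.8), ([298.0, 177.0], 0.53)]
case [([269.0, 257.0], 0.82)]
panel_left [([228.0, 242.0, 35.0, 28.0], 0.63)]
panel_right [([198.0, 293.0, 48.
[... 334 characters left out ...]
ay [([300.0, 207.0], 0.74)]
near_wall [([310.0, 226.0], 0.78)]
air_station [([162.0, 219.0], 0.57)]
face_mid [([164.0, 182.0], 0.63), ([259.0, 174.0], 0.38)]
lamp_mid [([141.0, 180.0], 0.75)]
lever_tip [([128.0, 187.0], 0.54), ([160.0, 180.0], 0.39)]
mark_tip [([130.0, 198.0], 0.53), ([161.0, 218.0], 0.26)]
drain_tip [([177.0, 180.0], 0.47)]
part [([304.0, 208.0], 0.61), ([312.0, 223.0], 0.61)]
bottle [([338.0, 166.0], 0.55)]
case [([256.0, 170.0], 0.75), ([308.0, 210.0], 0.59)]
panel_left [([277.0, 211.0, 21.0, 35.0], 0.74), ([150.0, 172.0, 105.0, 94.0], 0.63)]
panel_right [([336.0, 203.0, 32.0, 38.0], 0.61), ([260.0, 172.0, 30.0, 29.0], 0.45)]
panel_far [([300.0, 175.0, 38.0, 26.0], 0.73)]
```

Run:
```python
from h import *
a=np.load("pics/top0.npy")[110:270,80:400]; 
cv2.imwrite("pics/t.png",cv2.resize(a,(800,400),interpolation=cv2.INTER_CUBIC))
a=np.load("pics/scene0.npy")[70:370,130:400]
cv2.imwrite("pics/s.png",cv2.resize(a,(540,600),interpolation=cv2.INTER_CUBIC))
```

```text
(no output)
```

View pics/t.png

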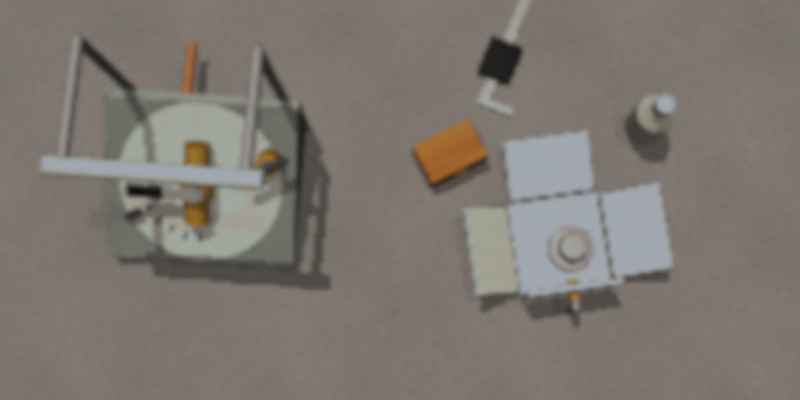

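View pics/s.png

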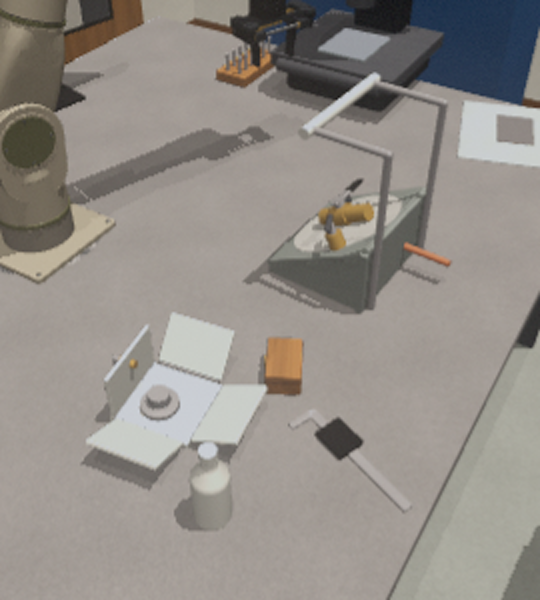

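The top view shows the tray at crop (510–670, 130–295), with its panels drooping, the case at (450,150) and the bottle at (655,115). The station has its lever grip at (145,190) and its mark near (135,213). The scene view agrees.

```bash
cat >> h.py <<'E'
def ray(c,uv,T=None):
    i=camera_info(c); K=np.array([[i["fx"],0,i["cx"]],[0,i["fy"],i["cy"]],[0,0,1]])
    T=np.array(i["extrinsics"]) if T is None else T
    p=cv2.undistortPoints(np.array(uv,float).reshape(-1,1,2),K,np.array(i["dist_coeffs"]))[:,0]
    d=np.c_[p,np.ones(len(p))]@T[:3,:3].T
    return T[:3,3],d
def onz(c,uv,z,T=None):
    o,d=ray(c,uv,T); return o+d*((np.asarray(z)-o[2])/d[:,2])[:,None]
def proj(c,P,T=None):
    i=camera_info(c); K=np.array([[i["fx"],0,i["cx"]],[0,i["fy"],i["cy"]],[0,0,1]])
    T=np.linalg.inv(np.array(i["extrinsics"]) if T is None else T)
    return cv2.projectPoints(np.array(P,float).reshape(-1,3),cv2.Rodrigues(T[:3,:3])[0],T[:3,3],K,np.array(i["dist_coeffs"]))[0][:,0]
def wristT(s=None):
    s=s or read_state(); T=np.eye(4); T[:3,:3]=R.from_quat(s["eef_rot"]).as_matrix(); T[:3,3]=s["ee_pos"]
    return T@np.array(camera_info("wrist")["tool_from_camera"])
E
python3 - <<'E'
from h import *
f=lambda c,uv,z: print(c,uv,z,np.round(onz(c,uv,np.full(len(uv),z)),3).tolist())
f("top",[[300,207]],0);f("scene",[[215,272]],0)
f("top",[[310,226]],.101);f("scene",[[193,245]],.101)
f("top",[[256,170]],0);f("scene",[[269,257]],0);f("top",[[338,166]],0);f("scene",[[237,327]],0)
f("top",[[164,182]],.085);f("top",[[141,180]],.335);f("scene",[[300,122]],.335);f("top",[[162,219]],0)
f("top",np.array([[522,297],[618,285],[510,205],[603,193]])/2.5+[80,110],.016)
# station top-edge corners z .139, front edge corners
f("top",np.array([[106,92],[300,103]])/2.5+[80,110],.139)
i=camera_info("wrist");print(i["fx"],i["cx"],i["cy"],np.round(i["tool_from_camera"],3).tolist(),camera_info("wrist").get("dist_coeffs"))
E
```

```text
top [[300, 207]] 0 [[0.517, -0.21, 0.0]]
scene [[215, 272]] 0 [[0.518, -0.218, -0.0]]
top [[310, 226]] 0.101 [[0.444, -0.231, 0.101]]
scene [[193, 245]] 0.101 [[0.45, -0.23, 0.101]]
top [[256, 170]] 0 [[0.648, -0.052, 0.0]]
scene [[269, 257]] 0 [[0.636, -0.069, 0.0]]
top [[338, 166]] 0 [[0.668, -0.348, 0.0]]
scene [[237, 327]] 0 [[0.694, -0.344, 0.0]]
top [[164, 182]] 0.085 [[0.585, 0.26, 0.085]]
top [[141, 180]] 0.335 [[0.548, 0.274, 0.335]]
scene [[300, 122]] 0.335 [[0.555, 0.274, 0.335]]
top [[162, 219]] 0 [[0.466, 0.278, 0.0]]
top [[288.8 228.8]
 [327.2 224. ]
 [284.  192. ]
 [321.2 187.2]] 0.016 [[0.439, -0.169, 0.016], [0.457, -0.303, 0.016], [0.568, -0.151, 0.016], [0.587, -0.283, 0.016]]
top [[122.4 146.8]
 [200.  151.2]] 0.139 [[0.692, 0.394, 0.139], [0.681, 0.135, 0.139]]
299.7880568355041 258.7062201550153 189.6844477322681 [[1.0, -0.0, 0.0, -0.001], [0.0, 0.965, 0.261, -0.071], [-0.0, -0.261, 0.965, -0.147], [0.0, 0.0, 0.0, 1.0]] [-0.051731  0.        0.        0.        0.      ]
```

Request:
carry_out([
  [1,-0.82,0.76,-0.54,0],
  [1,-0.82,0.76,-0.54,0],
  [1,-0.82,0.76,-0.54,0],
  [1,-0.82,0.76,-0.54,0],
  [1,-0.82,0.76,-0.54,0],
  [1,-0.82,0.76,-0.54,0],
  [1,-0.82,0.76,-0.54,0],
  [1,-0.82,0.76,-0.54,0],
  [1,-0.82,0.76,-0.54,0],
  [1,-0.82,0.76,-0.54,0],
  [1,0,0,0,-0.9],
  [1,0,0,0,-0.9],
  [1,0,0,0,-0.9],
  [1,0,0,0,-0.9],
  [1,0,0,0,-0.9],
  [1,0,0,0,0],
], force=20)

```text
time: 2.83
ee_pos: [0.3547, 0.2533, 0.4075]
eef_rot: [0.694, 0.72, 0.003, -0.001]
ft_force: [-0.4, -0.0, 0.4]
width: 0.0007
```

Run:
```python
from h import *
s=read_state(); print({k:np.round(s[k],3).tolist() for k in ("time","ee_pos","eef_rot","joint_positions","width")})
im=camera("wrist"); cv2.imwrite("pics/w1.png",im)
np.save("pics/w1T.npy",wristT(s))
for q in ("face_mid","lamp_mid","lever_tip","mark_tip","drain_tip","air_station"):
    print(q,[(np.round(d["xy"],1).tolist(),round(d["conf"],2)) for d in pinpoint(q,"wrist")[:2]])
a=cv2.resize(im,(768,576),interpolation=cv2.INTER_CUBIC); cv2.imwrite("pics/w1b.png",a)
```

```text
{'time': 2.833, 'ee_pos': [0.355, 0.253, 0.407], 'eef_rot': [0.694, 0.72, 0.003, -0.001], 'joint_positions': [-0.941, -0.141, 0.191, 1.62, 0.025, 1.655, 0.858], 'width': 0.001}
face_mid [([269.8, 282.2], 0.63)]
lamp_mid []
lever_tip []
mark_tip []
drain_tip []
air_station [([272.3, 202.0], 0.67), ([102.1, 278.3], 0.59)]
```

View pics/w1b.png

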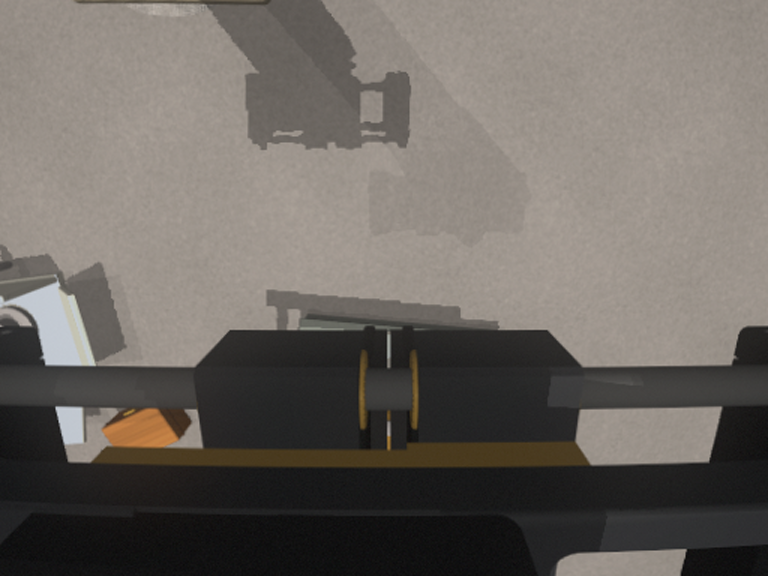

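The wrist view is mostly gripper below row 215, and usable rows look to tool −y. I'll turn the tool a quarter turn so the dial is in the clear part of the image.

Request:
carry_out([
  [1,0,0,0,1],
  [1,0,0,0,1],
  [1,0,0,0,1],
  [1,0,0,0,1],
  [1,0,0,0,1],
  [1,0,0,0,1],
  [1,0,0,0,1],
  [1,0,0,0,1],
  [1,0,0,0,1],
  [1,0,0,0,1],
  [1,0,0,0,1],
  [1,0,0,0,1],
  [1,0,0,0,1],
  [1,0,0,0,1],
  [1,0,0,0,1],
  [1,0,0,0,1],
  [1,0.75,0.4,-0.1,1],
  [1,0.75,0.4,-0.1,1],
  [1,0.75,0.4,-0.1,0.2],
  [1,0,0,0,0],
])

```text
time: 4.85
ee_pos: [0.4243, 0.2208, 0.4153]
eef_rot: [0.999, -0.038, 0.0, -0.001]
ft_force: [1.0, -0.1, -0.6]
width: 0.0005
```

Run:
```python
from h import *
s=read_state(); print({k:np.round(s[k],3).tolist() for k in ("time","ee_pos","eef_rot","joint_positions","width")})
im=camera("wrist"); cv2.imwrite("pics/w2.png",im)
T=wristT(s); np.save("pics/w2T.npy",T)
for q in ("face_mid","lamp_mid","lever_tip","mark_tip","drain_tip","air_station"):
    print(q,[(np.round(d["xy"],1).tolist(),round(d["conf"],2)) for d in pinpoint(q,"wrist")[:2]])
a=cv2.resize(im,(768,576),interpolation=cv2.INTER_CUBIC); cv2.imwrite("pics/w2b.png",a)
```

```text
{'time': 4.85, 'ee_pos': [0.424, 0.221, 0.415], 'eef_rot': [0.999, -0.038, 0.0, -0.001], 'joint_positions': [-0.766, -0.037, 0.186, 1.512, 0.006, 1.665, -0.657], 'width': 0.001}
face_mid [([356.1, 111.8], 0.89)]
lamp_mid [([422.7, 120.8], 0.7)]
lever_tip [([352.5, 46.4], 0.76)]
mark_tip [([327.5, 54.6], 0.69)]
drain_tip [([365.9, 165.4], 0.68)]
air_station [([277.1, 112.2], 0.88)]
```

View pics/w2b.png

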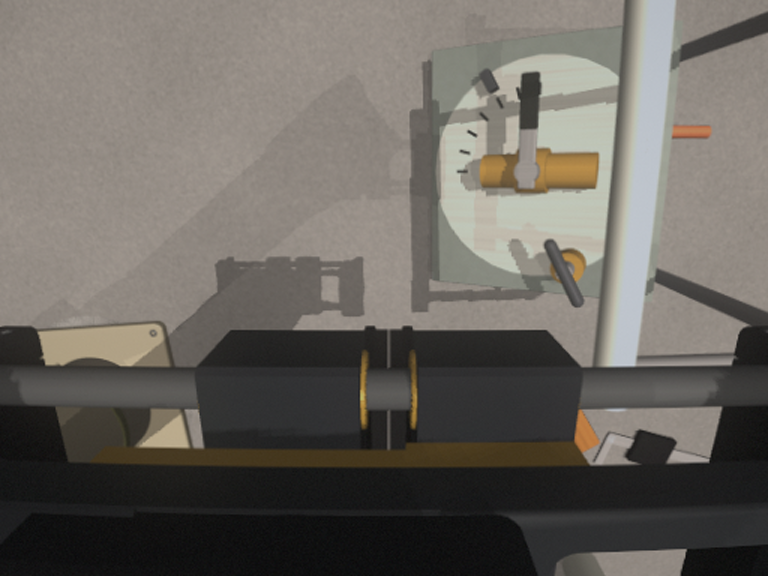

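The dial is clear. The lever tip is at (353,46), the mark block at about (327,53), face_mid at (356,112) and the drain handle at (366–385, 160–203).

```bash
cat >> h.py <<'E'
n=np.array([-np.sin(np.radians(28)),0,np.cos(np.radians(28))]); ds=np.array([-n[2],0,n[0]]); Y=np.array([0,1.,0]); FM=np.array([.12,0,.085])
def radial(th,r,h): return FM+r*(np.cos(th)*Y+np.sin(th)*ds)+h*n
def st2w(p,P): return R.from_euler('z',p[2]).apply(P)+[p[0],p[1],0]
E
python3 - <<'E'
from h import *
from scipy.optimize import least_squares
T=np.load("pics/w2T.npy")
obs=np.array([[356.1,111.8],[352.5,46.4],[327.5,54.6],[288,32],[291.3,187]])
def model(q):
    P=[radial(0,0,0),radial(0,.088,.05),radial(q[3],.103,.017),FM+.115*ds+.13*Y,FM+.115*ds-.13*Y]
    return proj("wrist",st2w(q,np.array(P)),T)
print(proj("wrist",st2w([.465,.274,-.04],np.array([radial(0,0,0.05)])),T))
for use in ([0,1,2,3,4],[1,2,3,4]):
    r=least_squares(lambda q:(model(q)-obs)[use].ravel(),[.465,.274,-.04,.7])
    print(np.round(r.x,4),np.round(model(r.x)-obs,1).tolist())
q=r.x;np.save("pics/st.npy",q)
# hinge z etc: valve axis top, lamp
P=[radial(0,0,.05),[.09,0,.335],[.09,.125,.335],[.09,-.125,.335],radial(q[3],.092,.017),radial(q[3],.114,.017)]
print(np.round(proj("wrist",st2w(q,np.array(P)),T),1).tolist()); print("face_mid",st2w(q,FM),"lamp",st2w(q,[.09,0,.335]))
im=cv2.imread("pics/w2.png")
for p in proj("wrist",st2w(q,np.array(P[1:]+[radial(t,.1,0.0) for t in np.arange(0,1.6,.1)])),T): cv2.circle(im,tuple(np.round(p).astype(int)),1,(0,0,255),-1)
cv2.imwrite("pics/w2c.png",cv2.resize(im[10:130,270:470],(800,480),interpolation=cv2.INTER_CUBIC))
E
```

```text
[[352.11002847 117.323362  ]]
[ 0.4641  0.2792 -0.0383  0.4783] [[1.8, 0.9], [0.8, 0.6], [-1.9, -2.7], [0.0, 1.2], [-1.0, 0.3]]
[ 0.465   0.2788 -0.0365  0.483 ] [[2.4, 1.0], [1.4, 0.7], [-1.6, -2.4], [0.4, 1.4], [-0.3, 0.4]]
[[352.1, 113.6], [425.8, 117.7], [437.6, -69.4], [410.9, 267.0], [329.1, 58.6], [322.6, 45.8]]
face_mid [0.58492412 0.27437937 0.085     ] lamp [0.55494406 0.27547291 0.335     ]
```

View pics/w2c.png

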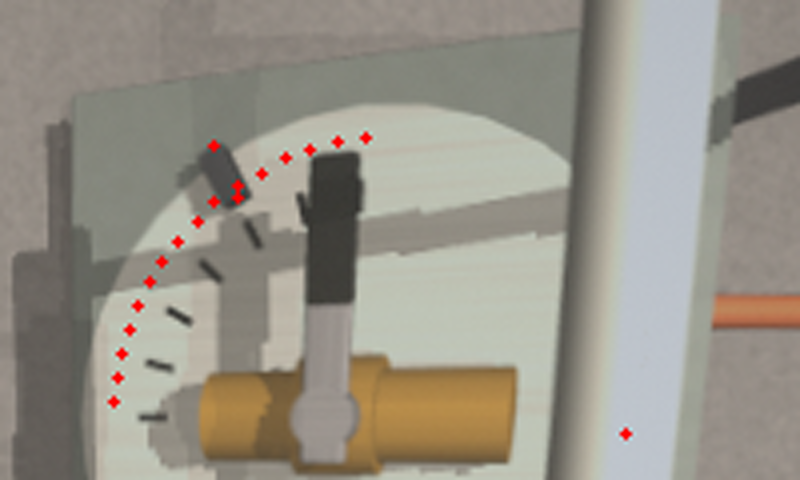

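Model overlay fits; the mark is near 0.48–0.5 rad. Next I'll look at the tray from above.

Request:
carry_out([
  [1,0.24,0.93,-0.1,0],
  [1,0.24,0.93,-0.1,0],
  [1,0.24,0.93,-0.1,0],
  [1,0.24,0.93,-0.1,0],
  [1,0.24,0.93,-0.1,0],
  [1,0.24,0.93,-0.1,0],
  [1,0.24,0.93,-0.1,0],
  [1,0.24,0.93,-0.1,0],
  [1,0.24,0.93,-0.1,0],
  [1,0.24,0.93,-0.1,0],
  [1,0.24,0.93,-0.1,0],
  [1,0.24,0.93,-0.1,0],
  [1,0.24,0.93,-0.1,0],
  [1,0.24,0.93,-0.1,0],
  [1,0.24,0.93,-0.1,0],
  [1,0.24,0.93,-0.1,0],
  [1,0.24,0.93,-0.1,0],
  [1,0.24,0.93,-0.1,0],
  [1,0,0,0,0],
])

```text
time: 6.78
ee_pos: [0.5221, -0.295, 0.4693]
eef_rot: [1.0, -0.017, 0.002, -0.004]
ft_force: [-1.4, 0.5, -0.4]
width: 0.0001
```

Run:
```python
from h import *
s=read_state(); print({k:np.round(s[k],3).tolist() for k in ("time","ee_pos","eef_rot","joint_positions","width")})
im=camera("wrist"); cv2.imwrite("pics/w3.png",im)
T=wristT(s); np.save("pics/w3T.npy",T)
for q in ("tray","near_wall","part","bottle","case"):
    print(q,[(np.round(d["xy"],1).tolist(),round(d["conf"],2)) for d in pinpoint(q,"wrist")[:2]])
a=cv2.resize(im,(768,576),interpolation=cv2.INTER_CUBIC); cv2.imwrite("pics/w3b.png",a)
```

```text
{'time': 6.783, 'ee_pos': [0.522, -0.295, 0.469], 'eef_rot': [1.0, -0.017, 0.002, -0.004], 'joint_positions': [-0.097, 0.325, 0.791, 1.087, -0.246, 1.816, 0.573], 'width': 0.0}
tray [([256.5, 105.2], 0.8)]
near_wall [([212.6, 115.7], 0.82)]
part [([248.2, 114.4], 0.96)]
bottle [([338.3, 167.9], 0.6)]
case [([316.0, 23.0], 0.73)]
```

View pics/w3b.png

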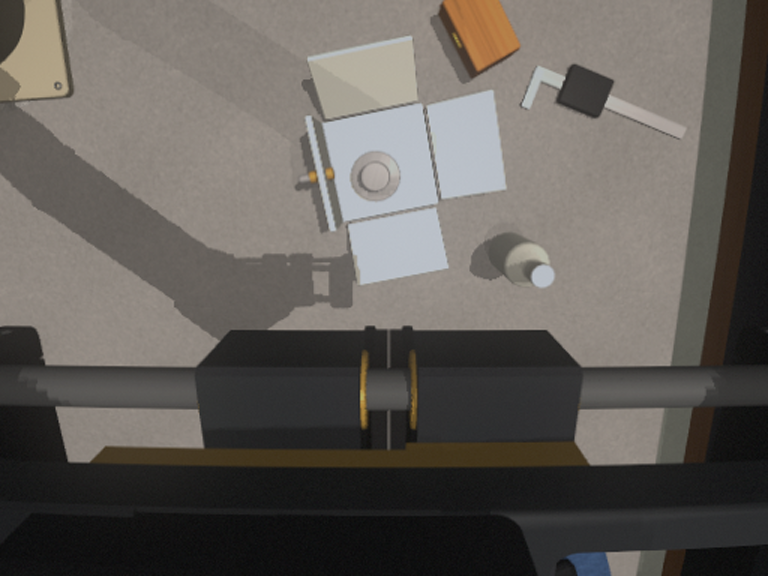

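The panels, case (320,22), bottle (350,178) and part (250,117) are all visible. I'll fit the tray pose and panel angles.

```bash
cat >> h.py <<'E'
SIDE={"left":(Y,np.array([1.,0,0])),"right":(-Y,np.array([1.,0,0])),"far":(np.array([1.,0,0]),Y)}
def edge(side,a,t=0,r=.085):
    o,l=SIDE[side]; return o*(.069+r*np.cos(a))+l*t+np.array([0,0,.016+r*np.sin(a)])
E
python3 - <<'E'
from h import *
from scipy.optimize import least_squares
T=np.load("pics/w3T.npy")
obs=np.array([[310,117],[333,230],[423,104],[438,207],[308,57],[414,38],[361,284],[448,268],[506,188],[493,91]])/1.5
def model(q):
    P=[[-.069,.065,.101],[-.069,-.065,.101],[.065,.065,.012],[.065,-.065,.012],edge("left",q[3],-.06),edge("left",q[3],.06),edge("right",q[4],-.06),edge("right",q[4],.06),edge("far",q[5],-.06),edge("far",q[5],.06)]
    return proj("wrist",st2w(q,np.array(P)),T)
r=least_squares(lambda q:(model(q)-obs).ravel(),[.515,-.22,.15,.7,.7,.5],loss="soft_l1")
q=r.x; print(np.round(q,4)); print(np.round(model(q)-obs,1).tolist()); np.save("pics/tray.npy",q)
case=onz("wrist",[[316,23]],[0],T)[0]; bot=onz("wrist",[[338.3,167.9]],[0],T)[0]; part=onz("wrist",[[248.2,114.4]],[.012],T)[0]
print("case",case,"bottle",bot,"part",part)
inv=lambda p: R.from_euler('z',-q[2]).apply(p-[q[0],q[1],0])
print("in tray frame",inv(case),inv(bot),inv(part))
# check in top view
print(np.round(proj("top",st2w(q,np.array([[-.069,0,.101],[0,0,0]]))),1), np.round(proj("top",[bot,case]),1).tolist())
for k,sd in enumerate(("left","right","far")):
    print(sd,"edge local",np.round(edge(sd,q[3+k]),3),"world",np.round(st2w(q,edge(sd,q[3+k])),3))
E
```

```text
[ 0.5193 -0.222   0.147   0.7992  0.5716  0.4643]
[[-1.1, -1.0], [0.1, 1.5], [0.2, -0.3], [0.7, -1.4], [-0.2, 0.7], [0.1, -0.7], [-3.4, 0.5], [0.6, 0.1], [0.1, 2.8], [0.5, -0.3]]
case [ 0.6405589  -0.06544614  0.        ] bottle [ 0.68985015 -0.34567921  0.        ] part [ 0.50593167 -0.23057596  0.012     ]
in tray frame [0.14290726 0.13714481 0.        ] [ 0.15061592 -0.14728582  0.        ] [-0.01445725 -0.00648236  0.012     ]
[[310.3 223.9]
 [303.5 206.5]] [[337.3, 160.2], [259.8, 172.1]]
left edge local [0.    0.128 0.077] world [ 0.5   -0.095  0.077]
right edge local [ 0.    -0.14   0.062] world [ 0.54  -0.361  0.062]
far edge local [0.145 0.    0.054] world [ 0.663 -0.201  0.054]
```

Request:
carry_out([
  [1,-0.1,0.9,0.4,-0.7],
  [1,-0.1,0.9,0.4,-0.7],
  [1,-0.1,0.9,0.4,-0.7],
  [1,-0.1,0.9,0.4,0],
  [1,0,0,1,0],
  [1,0,0,1,0],
  [1,0,0,1,0],
  [1,0,0,1,0],
  [1,0,0,1,0],
  [1,0,0,1,0],
  [1,0,0,1,0],
  [1,0,0,1,0],
  [1,0,0,1,0],
  [1,0,0,1,0],
  [1,0,0,1,0],
  [1,0,0,0,0],
])

```text
time: 8.42
ee_pos: [0.5357, -0.3735, 0.0838]
eef_rot: [0.995, 0.101, 0.015, -0.007]
ft_force: [-1.1, 0.5, -0.4]
width: 0.0005
```

```bash
cat > st.py <<'E'
from h import *
q=np.load("pics/tray.npy"); s=read_state()
M=R.from_quat(s["eef_rot"]).as_matrix(); Rt=R.from_euler('z',-q[2])
print("t",round(s["time"],2),"local",np.round(Rt.apply(np.array(s["ee_pos"])-[q[0],q[1],0]),4),"toolx/z in tray",np.round(Rt.apply(M[:,0]),3),np.round(Rt.apply(M[:,2]),3),"F",np.round(s["ft_force"],1),"j",np.round(s["joint_positions"],2))
E
python3 st.py
```

```text
t 8.42 local [-0.0059 -0.1522  0.0838] toolx/z in tray [0.998 0.055 0.031] [ 0.031  0.012 -0.999] F [-1.1  0.5 -0.4] j [ 0.08  0.58  0.65  1.59 -0.42  1.1   1.04]
```

Request:
carry_out([
  [1,-0.3,0.6,0,0.6],
  [1,-0.2,0.5,0,0],
  [1,0,0.1,0.5,0],
  [1,0,0,0.5,0],
  [1,0,0,0,0],
])

```text
time: 8.83
ee_pos: [0.5324, -0.4089, 0.056]
eef_rot: [0.997, 0.079, 0.017, -0.007]
ft_force: [0.0, 0.1, 0.1]
width: 0.0001
```

```bash
python3 st.py
```

```text
t 8.83 local [-0.0144 -0.1867  0.056 ] toolx/z in tray [0.999 0.011 0.036] [ 0.036  0.012 -0.999] F [0.  0.1 0.1] j [ 0.15  0.65  0.64  1.56 -0.46  1.07  1.07]
```

Request:
carry_out([
  [1,0,-0.4,0,0],
  [1,0,-0.4,0,0],
  [1,0,-0.4,0,0],
  [1,0,-0.28,-0.25,0],
  [1,0,-0.28,-0.25,0],
  [1,0,-0.28,-0.25,0],
  [1,0,-0.25,-0.1,0],
  [1,0,-0.25,-0.1,0],
  [1,0,-0.25,-0.1,0],
  [1,0,-0.25,-0.1,0],
  [1,0,0,0,0],
])

```text
time: 9.75
ee_pos: [0.5197, -0.3223, 0.1]
eef_rot: [0.996, 0.08, 0.025, 0.005]
ft_force: [-0.5, -0.6, 1.2]
width: 0.0006
```

```bash
python3 st.py
```

```text
t 9.75 local [-0.0142 -0.0992  0.1   ] toolx/z in tray [0.999 0.013 0.048] [ 0.048 -0.014 -0.999] F [-0.5 -0.6  1.2] j [-0.06  0.45  0.7   1.73 -0.36  1.04  0.92]
```

Request:
carry_out([
  [1,0,-0.2,0.1,0],
  [1,0,-0.2,0.1,0],
  [1,0,-0.2,0,0],
  [1,0,0,0,0],
])

```text
time: 10.08
ee_pos: [0.5166, -0.301, 0.0917]
eef_rot: [0.996, 0.081, 0.024, 0.004]
ft_force: [0.1, -1.2, 0.9]
width: 0.0009
```

```bash
python3 st.py
```

```text
t 10.08 local [-0.0143 -0.0777  0.0917] toolx/z in tray [0.999 0.015 0.046] [ 0.047 -0.011 -0.999] F [ 0.1 -1.2  0.9] j [-0.1   0.43  0.7   1.77 -0.35  1.01  0.89]
```

Request:
carry_out([
  [1,0,0.4,0,0],
  [1,0,0.4,-0.2,0],
  [1,0,0,-0.8,0],
  [1,0,0,-0.9,0],
  [1,0,0,-0.9,0],
  [1,0,0,-0.9,0],
  [1,0,0,-0.9,0],
  [1,0.9,-0.4,-0.2,0],
  [1,0.9,-0.4,0,0],
  [1,0.9,-0.4,0,0],
  [1,0.9,-0.4,0,0],
  [1,0.9,-0.4,0,0],
  [1,0.9,-0.4,0,0],
  [1,0.9,-0.4,0,0],
  [1,0.9,-0.4,0,0],
  [1,0,0,0,0],
])

```text
time: 11.42
ee_pos: [0.7167, -0.217, 0.2557]
eef_rot: [0.997, 0.071, 0.022, 0.006]
ft_force: [0.9, 2.5, -0.1]
width: 0.0007
```

```bash
python3 st.py
```

```text
t 11.42 local [ 0.196  -0.0239  0.2557] toolx/z in tray [ 0.999 -0.005  0.042] [ 0.042 -0.016 -0.999] F [ 0.9  2.5 -0.1] j [-0.15  0.65  0.67  1.11 -0.4   1.46  0.59]
```

Request:
carry_out([
  [1,0.1,-0.6,0.5,0],
  [1,0,-0.3,0.9,0],
  [1,0,0,0.9,0],
  [1,0,0,0.9,0],
  [1,0,0,0.9,0],
  [1,0,0,0.9,0],
  [1,0,0,0.9,0],
  [1,0,0,0.7,0],
  [1,0,0,0,0],
])

```text
time: 12.17
ee_pos: [0.7286, -0.2048, 0.0502]
eef_rot: [0.997, 0.07, 0.021, 0.009]
ft_force: [-0.6, -0.5, -0.7]
width: 0.0007
```

```bash
python3 st.py
```

```text
t 12.17 local [ 0.2096 -0.0136  0.0502] toolx/z in tray [ 0.999 -0.007  0.041] [ 0.041 -0.022 -0.999] F [-0.6 -0.5 -0.7] j [-0.16  0.8   0.6   1.31 -0.46  1.12  0.62]
```

Request:
carry_out([
  [1,-0.38,0,0,0],
  [1,-0.38,0,0,0],
  [1,-0.38,0,0,0],
  [1,-0.38,0,0,0],
  [1,-0.25,0,-0.3,0],
  [1,-0.25,0,-0.3,0],
  [1,-0.25,0,-0.3,0],
  [1,-0.25,0,-0.3,0],
  [1,-0.25,0,-0.12,0],
  [1,-0.25,0,-0.12,0],
  [1,-0.25,0,-0.12,0],
  [1,-0.25,0,-0.12,0],
  [1,-0.2,0,-0.1,0],
  [1,0,0,0,0],
])

```text
time: 13.33
ee_pos: [0.6163, -0.2312, 0.1165]
eef_rot: [0.997, 0.068, 0.029, 0.011]
ft_force: [-0.0, 0.0, -0.1]
width: 0.0007
```

```bash
python3 st.py
```

```text
t 13.33 local [ 0.0946 -0.0233  0.1165] toolx/z in tray [ 0.998 -0.01   0.056] [ 0.055 -0.027 -0.998] F [-0.   0.  -0.1] j [-0.22  0.52  0.68  1.6  -0.37  1.09  0.69]
```

Request:
carry_out([
  [1,0.6,0,0,0],
  [1,0.6,0,0,0],
  [1,0,0,0.5,0],
  [1,0,0,0.5,0],
  [1,-0.4,0,0,0],
  [1,-0.4,0,0,0],
  [1,-0.25,0,0,0],
  [1,-0.25,0,0,0],
  [1,0,0,0,0],
])

```text
time: 14.08
ee_pos: [0.6455, -0.2287, 0.1009]
eef_rot: [0.995, 0.074, 0.062, 0.018]
ft_force: [-0.7, 0.1, 0.1]
width: 0.0005
```

```bash
python3 st.py
```

```text
t 14.08 local [ 0.1239 -0.0251  0.1009] toolx/z in tray [0.993 0.004 0.122] [ 0.122 -0.044 -0.992] F [-0.7  0.1  0.1] j [-0.21  0.54  0.65  1.6  -0.41  1.    0.71]
```

Run:
```python
from h import *
im=camera("scene")
cv2.imwrite("pics/s2.png",cv2.resize(im[180:360,140:320],(600,600),interpolation=cv2.INTER_CUBIC))
```

```text
(no output)
```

View pics/s2.png

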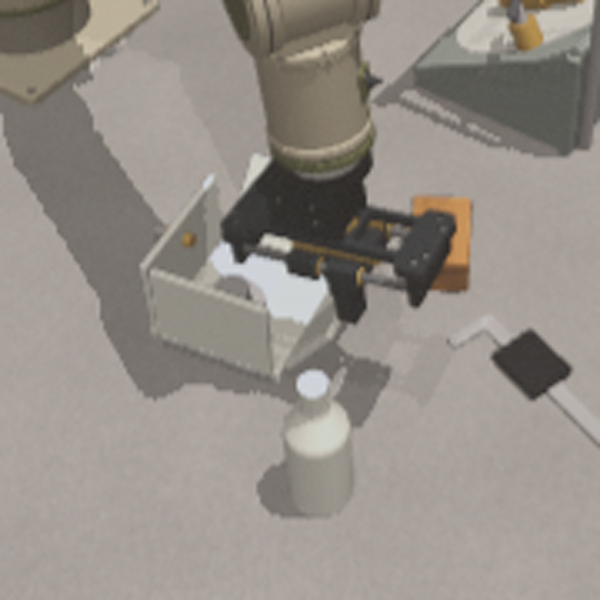

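The right panel is upright. The far one is only partly raised, with the finger standing outside it near its edge height. I'll back off, lower and push again.

Request:
carry_out([
  [1,0.5,-0.2,0,0],
  [1,0.5,-0.2,0,0],
  [1,0,-0.2,0.5,0],
  [1,0,0,0.5,0],
  [1,0,0,0.3,0],
  [1,0,0,0,0],
])

```text
time: 14.63
ee_pos: [0.6716, -0.2075, 0.0542]
eef_rot: [0.996, 0.072, 0.056, 0.017]
ft_force: [-0.7, 0.4, -0.3]
width: 0.0005
```

```bash
python3 st.py
```

```text
t 14.63 local [ 0.1528 -0.0079  0.0542] toolx/z in tray [0.994 0.001 0.109] [ 0.109 -0.041 -0.993] F [-0.7  0.4 -0.3] j [-0.21  0.64  0.62  1.57 -0.45  0.96  0.68]
```

Request:
carry_out([
  [1,-0.25,0,-0.15,0],
  [1,-0.25,0,-0.15,0],
  [1,-0.25,0,-0.15,0],
  [1,-0.25,0,-0.15,0],
  [1,-0.25,0,-0.15,0],
  [1,-0.25,0,-0.15,0],
  [1,-0.25,0,-0.15,0],
  [1,-0.25,0,-0.15,0],
  [1,0,0,0,0],
])

```text
time: 15.38
ee_pos: [0.6, -0.2193, 0.0882]
eef_rot: [0.996, 0.07, 0.057, 0.017]
ft_force: [0.1, -0.6, -0.4]
width: -0.0
```

```bash
python3 st.py
```

```text
t 15.38 local [ 0.0802 -0.0091  0.0882] toolx/z in tray [ 0.994 -0.004  0.111] [ 0.111 -0.042 -0.993] F [ 0.1 -0.6 -0.4] j [-0.25  0.47  0.67  1.73 -0.38  0.94  0.7 ]
```

Request:
carry_out([
  [1,-0.15,0,0,0],
  [1,0,0,0,0],
])

```text
time: 15.55
ee_pos: [0.5969, -0.2194, 0.0889]
eef_rot: [0.996, 0.071, 0.059, 0.017]
ft_force: [1.7, -1.1, 0.6]
width: 0.0006
```

```bash
python3 st.py
python3 - <<'E'
from h import *
im=camera("scene")
cv2.imwrite("pics/s3.png",cv2.resize(im[200:340,160:300],(600,600),interpolation=cv2.INTER_CUBIC))
E
```

```text
t 15.55 local [ 0.0772 -0.0087  0.0889] toolx/z in tray [ 0.993 -0.003  0.115] [ 0.115 -0.043 -0.992] F [ 1.7 -1.1  0.6] j [-0.25  0.46  0.68  1.74 -0.37  0.94  0.71]
```

View pics/s3.png

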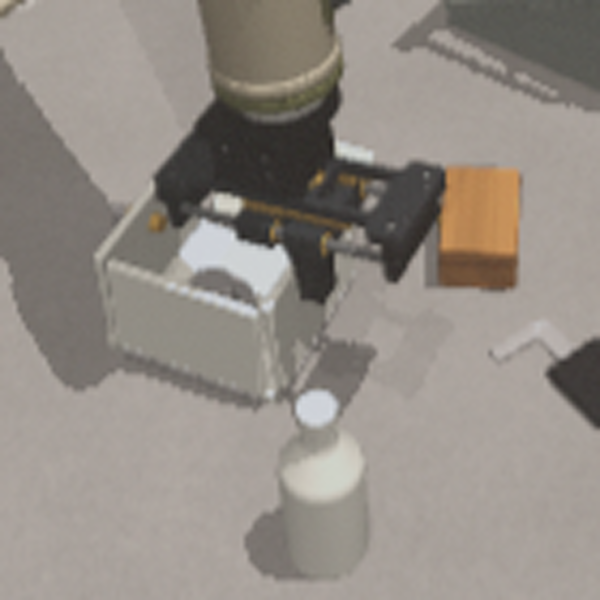

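Request:
carry_out([
  [1,0.5,0,0,0],
  [1,0.7,0,0,0],
  [1,0,0,-0.9,0],
  [1,0,0,-0.9,0],
  [1,0,0,-0.9,0],
  [1,0,0,-0.9,0],
  [1,0,0,-0.9,0],
  [1,0,0,-0.9,0],
  [1,-0.55,-0.9,0,0],
  [1,-0.55,-0.9,0,0],
  [1,-0.55,-0.9,0,0],
  [1,-0.55,-0.9,0,0],
  [1,-0.55,-0.9,0,0],
  [1,-0.55,-0.9,0,0],
  [1,-0.55,-0.9,0,0],
  [1,0,0,0,0],
])

```text
time: 16.93
ee_pos: [0.4616, -0.0367, 0.2309]
eef_rot: [0.996, 0.069, 0.047, 0.021]
ft_force: [-0.0, 0.6, -0.0]
width: 0.0006
```

```bash
python3 st.py
```

```text
t 16.93 local [-0.0299  0.1918  0.2309] toolx/z in tray [ 0.996 -0.006  0.091] [ 0.091 -0.049 -0.995] F [-0.   0.6 -0. ] j [-0.68 -0.16  0.58  1.98  0.14  1.21 -0.01]
```

Request:
carry_out([
  [1,0,-0.3,0.5,0],
  [1,0,0,0.9,0],
  [1,0,0,0.9,0],
  [1,0,0,0.9,0],
  [1,0,0,0.9,0],
  [1,0,0,0.9,0],
  [1,0,0,0.6,0],
  [1,0,0,0,0],
])

```text
time: 17.6
ee_pos: [0.4756, -0.0334, 0.0572]
eef_rot: [0.996, 0.071, 0.048, 0.021]
ft_force: [0.1, 0.1, -0.5]
width: 0.0006
```

```bash
python3 st.py
```

```text
t 17.6 local [-0.0156  0.193   0.0572] toolx/z in tray [ 0.996 -0.002  0.093] [ 0.093 -0.048 -0.995] F [ 0.1  0.1 -0.5] j [-0.65  0.14  0.64  2.15 -0.07  0.78  0.17]
```

Request:
carry_out([
  [1,0,0.45,0,0],
  [1,0,0.45,0,0],
  [1,0,0.45,0,0],
  [1,0,0.45,0,0],
  [1,0,0.23,-0.1,0],
  [1,0,0.23,-0.1,0],
  [1,0,0.23,-0.1,0],
  [1,0,0.23,-0.1,0],
  [1,0,0.23,-0.1,0],
  [1,0,0.23,-0.1,0],
  [1,0,0.23,-0.1,0],
  [1,0,0.2,-0.1,0],
  [1,0,0,0,0],
])

```text
time: 18.68
ee_pos: [0.4881, -0.1439, 0.0925]
eef_rot: [0.996, 0.073, 0.046, 0.02]
ft_force: [0.3, 5.3, -0.2]
width: 0.0004
```

```bash
python3 st.py
```

```text
t 18.68 local [-0.0194  0.0818  0.0925] toolx/z in tray [0.996 0.002 0.088] [ 0.088 -0.046 -0.995] F [ 0.3  5.3 -0.2] j [-0.47  0.17  0.72  2.04 -0.13  0.88  0.46]
```

Request:
carry_out([
  [1,0,-0.5,0,0],
  [1,0,-0.5,-0.2,0],
  [1,0,-0.1,-0.9,0],
  [1,0,0,-0.9,0],
  [1,0,0,-0.9,0],
  [1,0.3,0,-0.9,0],
  [1,0.3,0,-0.9,0],
  [1,0.3,0.8,-0.9,0],
  [1,0.3,0.8,-0.9,0],
  [1,0.2,0.8,-0.9,0],
  [1,0.2,0.8,-0.9,0],
  [1,0.2,0.8,-0.9,0],
  [1,0.2,0.8,-0.9,0],
  [1,0.2,0.8,-0.9,0],
  [1,0,0.8,-0.4,0],
  [1,0,0,0,0],
  [1,0,0,0,0],
])

```text
time: 20.1
ee_pos: [0.5421, -0.2929, 0.4659]
eef_rot: [0.996, 0.074, 0.043, 0.025]
ft_force: [-0.2, -0.3, -0.3]
width: 0.0004
```

```bash
python3 st.py
python3 - <<'E'
from h import *
q=np.load("pics/tray.npy"); s=read_state(); im=camera("wrist"); T=wristT(s); np.save("pics/w4T.npy",T); np.save("pics/w4.npy",im)
for a,c in ((1.571,(0,0,255)),(1.44,(255,0,0))):
  for sd in ("left","right","far"):
    p=np.round(proj("wrist",st2w(q,np.array([edge(sd,a,-.06),edge(sd,a,.06)])),T)*4).astype(int)
    print(sd,a,(p/4).tolist())
for nme in ("bottle","case","part"):
    z={"bottle":0,"case":0,"part":.012}[nme]
    d=pinpoint(nme,"wrist"); print(nme,[(np.round(onz("wrist",[e["xy"]],[z],T)[0],3).tolist(),round(e["conf"],2)) for e in d[:1]])
p=proj("wrist",st2w(q,np.array([[0,0,.05]])),T)[0]; x,y=int(p[0]),int(p[1]); print(x,y)
x0=max(0,x-90);y0=max(0,y-85); c=im[y0:y0+150,x0:x0+180]; print(x0,y0)
cv2.imwrite("pics/w4c.png",cv2.resize(c,None,fx=4,fy=4,interpolation=cv2.INTER_CUBIC))
E
```

```text
t 20.1 local [ 0.0122 -0.0734  0.4659] toolx/z in tray [0.997 0.005 0.083] [ 0.083 -0.057 -0.995] F [-0.2 -0.3 -0.3] j [-0.24  0.29  0.91  1.16 -0.25  1.7   0.74]
left 1.571 [[192.75, 47.5], [270.25, 48.25]]
right 1.571 [[197.5, 137.0], [269.0, 136.25]]
far 1.571 [[274.5, 131.0], [275.75, 54.5]]
left 1.44 [[192.5, 39.75], [270.25, 40.75]]
right 1.44 [[198.0, 143.5], [269.0, 142.75]]
far 1.44 [[280.75, 130.75], [282.75, 54.75]]
bottle [([0.688, -0.345, 0.0], 0.84)]
case [([0.642, -0.065, 0.0], 0.85)]
part [([0.513, -0.234, 0.012], 0.83)]
232 93
142 8
```

View pics/w4c.png

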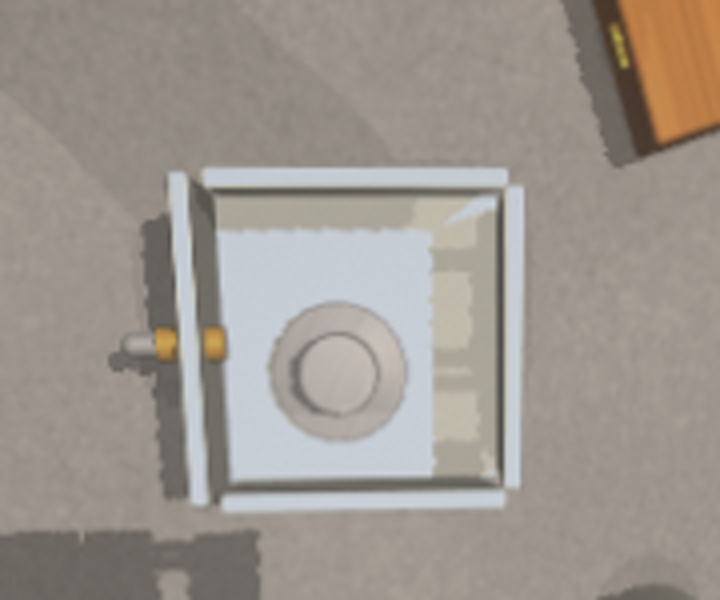

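All three panels stand upright, their edges slightly past vertical at about 1.64 rad. Part, bottle and case have not moved. Next I turn the tool for the lever, then test whether stretching to the reach limit yields the lean.

Request:
carry_out([
  [1,0,0,0,-1],
  [1,0,0,0,-1],
  [1,0,0,0,-1],
  [1,0,0,0,-1],
  [1,0,0,0,-1],
  [1,0,0,0,-1],
  [1,0,0,0,-1],
  [1,0,0,0,-1],
  [1,0,0,0,-1],
  [1,0,0,0,-1],
  [1,0,0,0,-1],
  [1,0,0,0,-1],
  [1,0,0,0,-1],
  [1,0,0,0,-1],
  [1,0,0,0,-1],
  [1,0,0,0,-1],
  [1,0,0,0,0],
])

```text
time: 21.72
ee_pos: [0.5435, -0.2655, 0.4573]
eef_rot: [0.677, 0.735, 0.022, 0.038]
ft_force: [-0.9, 0.1, 0.9]
width: 0.0005
```

```bash
cat > sw.py <<'E'
from h import *
q=np.load("pics/st.npy"); s=read_state()
M=R.from_quat(s["eef_rot"]).as_matrix(); Rt=R.from_euler('z',-q[2]); p=Rt.apply(np.array(s["ee_pos"])-[q[0],q[1],0])
tip=p+.014*Rt.apply(M[:,2])
f=lambda v:np.round([v@ds,v@Y,v@n],4)
print("t",round(s["time"],2),"ee",np.round(s["ee_pos"],3),"F",np.round(s["ft_force"],1),"j",np.round(s["joint_positions"],2))
print("station: tcp",np.round(p,3),"tool x",np.round(Rt.apply(M[:,0]),3),"y",np.round(Rt.apply(M[:,1]),3),"z",np.round(Rt.apply(M[:,2]),3))
print("tip (down,y,h)",f(tip-FM))
E
python3 sw.py
```

```text
t 21.72 ee [ 0.544 -0.266  0.457] F [-0.9  0.1  0.9] j [-0.13  0.23  0.68  1.19 -0.17  1.68  2.15]
station: tcp [ 0.098 -0.541  0.457] tool x [-0.118  0.993 -0.026] y [0.989 0.12  0.083] z [ 0.086 -0.016 -0.996]
tip (down,y,h) [-0.1501 -0.5413  0.326 ]
```

Request:
carry_out([
  [1,0.9,0.1,0,0.3],
  [1,0.9,0.1,0,0.3],
  [1,0.9,0.1,0,0.3],
  [1,0.9,0.1,0,0.3],
  [1,0.9,0.1,-0.3,0.2],
  [1,0.9,0.1,-0.3,0],
  [1,0.9,0.1,-0.3,0],
  [1,0.9,0.1,-0.3,0],
  [1,0.9,0.1,-0.3,0],
  [1,0.7,0.1,-0.3,0],
  [1,0,0.4,-0.7,0],
  [1,0,0.4,-0.7,0],
  [1,0,0.4,-0.7,0],
  [1,0,0.4,-0.7,0],
  [1,0,0,0,0],
])

```text
time: 22.97
ee_pos: [0.6099, 0.0259, 0.5966]
eef_rot: [0.73, 0.683, 0.025, 0.03]
ft_force: [0.0, -0.5, -0.1]
width: 0.0007
```

```bash
python3 sw.py
```

```text
t 22.97 ee [0.61  0.026 0.597] F [ 0.  -0.5 -0.1] j [-0.39  0.4   0.53  0.66 -0.22  2.05  1.49]
station: tcp [ 0.154 -0.247  0.597] tool x [ 0.03   1.    -0.005] y [ 0.997 -0.03   0.077] z [ 0.076 -0.007 -0.997]
tip (down,y,h) [-0.2646 -0.2475  0.423 ]
```

Request:
carry_out([
  [1,0,0.5,-0.5,0],
  [1,0,0.5,-0.5,0],
  [1,0,0.5,-0.5,0],
  [1,0,0,0,0],
])

```text
time: 23.3
ee_pos: [0.6363, 0.0271, 0.6094]
eef_rot: [0.73, 0.68, 0.042, 0.044]
ft_force: [-0.4, 0.1, 0.5]
width: 0.0004
```

```bash
python3 sw.py
```

```text
t 23.3 ee [0.636 0.027 0.609] F [-0.4  0.1  0.5] j [-0.28  0.45  0.38  0.53 -0.19  2.06  1.46]
station: tcp [ 0.18  -0.245  0.609] tool x [0.035 0.999 0.002] y [ 0.992 -0.035  0.122] z [ 0.122 -0.002 -0.993]
tip (down,y,h) [-0.2945 -0.2452  0.4216]
```

Request:
carry_out([
  [1,0,0,-0.8,0],
  [1,0,0,-0.8,0],
  [1,0,0,-0.8,0],
  [1,0,0,-0.8,0],
  [1,0,0,0,0],
])

```text
time: 23.72
ee_pos: [0.5964, 0.0268, 0.6584]
eef_rot: [0.73, 0.677, 0.069, 0.066]
ft_force: [-1.3, -0.7, 1.9]
width: 0.0002
```

```bash
python3 sw.py
```

```text
t 23.72 ee [0.596 0.027 0.658] F [-1.3 -0.7  1.9] j [-0.34  0.35  0.43  0.56 -0.17  2.06  1.45]
station: tcp [ 0.14  -0.247  0.658] tool x [0.038 0.999 0.012] y [ 0.981 -0.039  0.189] z [ 0.19   0.004 -0.982]
tip (down,y,h) [-0.2832 -0.247   0.4833]
```

Excellent: the tool leans outward in the station's x–z plane. I'll continue.

Request:
carry_out([
  [1,0,0.2,-0.9,0],
  [1,0,0.2,-0.9,0],
  [1,0,0.2,-0.9,0],
  [1,0,0.2,-0.9,0],
  [1,0,0.2,-0.9,0],
  [1,0,0.2,-0.9,0],
  [1,0,0,0,0],
])

```text
time: 24.3
ee_pos: [0.5557, 0.0207, 0.7339]
eef_rot: [0.723, 0.671, 0.123, 0.111]
ft_force: [-1.6, 0.2, 0.9]
width: 0.0002
```

```bash
python3 sw.py
```

```text
t 24.3 ee [0.556 0.021 0.734] F [-1.6  0.2  0.9] j [-0.42  0.26  0.53  0.52 -0.18  2.06  1.46]
station: tcp [ 0.1   -0.255  0.734] tool x [0.034 0.999 0.029] y [ 0.945 -0.041  0.325] z [ 0.326  0.016 -0.945]
tip (down,y,h) [-0.2849 -0.2543  0.5685]
```

Request:
carry_out([
  [1,0,0.2,-0.9,0],
  [1,0,0.2,-0.9,0],
  [1,0,0.2,-0.9,0],
  [1,0,0.2,-0.9,0],
  [1,0,0.2,-0.7,0],
  [1,0,0,0,0],
])

```text
time: 24.8
ee_pos: [0.5182, 0.0163, 0.7858]
eef_rot: [0.716, 0.664, 0.161, 0.144]
ft_force: [-0.8, 0.5, 0.0]
width: 0.0003
```

```bash
python3 sw.py
```

```text
t 24.8 ee [0.518 0.016 0.786] F [-0.8  0.5  0. ] j [-0.54  0.19  0.65  0.49 -0.17  2.06  1.46]
station: tcp [ 0.063 -0.26   0.786] tool x [0.03  0.999 0.039] y [ 0.907 -0.044  0.419] z [ 0.421  0.023 -0.907]
tip (down,y,h) [-0.2777 -0.26    0.6317]
```

Request:
carry_out([
  [1,0,0.2,-0.9,0],
  [1,0,0.2,-0.7,0],
  [1,0,0,0,0],
])

```text
time: 25.05
ee_pos: [0.5039, 0.0151, 0.8031]
eef_rot: [0.713, 0.661, 0.174, 0.155]
ft_force: [-0.0, 0.8, 1.2]
width: 0.0001
```

```bash
python3 sw.py
```

```text
t 25.05 ee [0.504 0.015 0.803] F [-0.   0.8  1.2] j [-0.6   0.16  0.71  0.48 -0.17  2.06  1.46]
station: tcp [ 0.048 -0.262  0.803] tool x [0.028 0.999 0.042] y [ 0.891 -0.044  0.451] z [ 0.453  0.025 -0.891]
tip (down,y,h) [-0.2737 -0.2617  0.6536]
```

Request:
carry_out([
  [1,0.85,-0.65,0.6,0],
  [1,0.85,-0.65,0.6,0],
  [1,0.85,-0.65,0.6,0],
  [1,0.85,-0.65,0.6,0],
  [1,0.85,-0.65,0.6,0],
  [1,0.85,-0.65,0.6,0],
  [1,0.85,-0.65,0.6,0],
  [1,0.85,-0.65,0.6,0],
  [1,0.85,-0.65,0.6,0],
  [1,0.85,-0.65,0.6,0],
  [1,0.85,-0.65,0.6,0],
  [1,0,0,0,0],
  [1,0,0,0,0],
])

```text
time: 26.13
ee_pos: [0.425, 0.3042, 0.537]
eef_rot: [0.715, 0.66, 0.165, 0.162]
ft_force: [-0.2, -0.6, 1.4]
width: 0.0004
```

```bash
python3 sw.py
```

```text
t 26.13 ee [0.425 0.304 0.537] F [-0.2 -0.6  1.4] j [-1.14 -0.15  0.16  1.43  0.42  1.59  0.57]
station: tcp [-0.041  0.024  0.537] tool x [0.039 0.999 0.023] y [ 0.892 -0.045  0.45 ] z [ 0.45   0.003 -0.893]
tip (down,y,h) [-0.0699  0.024   0.4606]
```

```bash
cat > fit.py <<'E'
from h import *
from scipy.optimize import least_squares
s=read_state(); im=camera("wrist"); T=wristT(s); cv2.imwrite("pics/fit_%.2f.png"%s["time"],im)
q0=np.load("pics/st.npy")
names=["face_mid","lever_tip","mark_tip","air_station","drain_tip","lamp_mid"]; o={}
for k in names:
    d=pinpoint(k,"wrist")
    if d: o[k]=d[0]["xy"]; print(k,np.round(o[k],1),round(d[0]["conf"],2))
def model(q):
    P=[radial(0,0,0),radial(q[4],.088,.05),radial(q[3],.103,.017),[0,0,0]]
    return proj("wrist",st2w(q,np.array(P)),T)
print("pred",np.round(model(np.r_[q0,0]),1).tolist())
use=[i for i in range(4) if names[i] in o and i!=3]
# angle by back-projecting onto planes parallel to the face
for k,h in (("lever_tip",.05),("mark_tip",.017)):
    if k in o:
        c,d=ray("wrist",[o[k]],T); Rt=R.from_euler('z',-q0[2]); c=Rt.apply(c-[q0[0],q0[1],0])-FM; d=Rt.apply(d[0])
        v=c+d*((h-c@n)/(d@n)); print(k,"r",round(np.hypot(v@Y,v@ds),4),"angle",round(np.arctan2(v@ds,v@Y),3))
E
python3 fit.py
```

```text
face_mid [248.7 114.3] 0.91
lever_tip [288.6 113.9] 0.76
mark_tip [292.2  89.4] 0.41
air_station [243.9  39.5] 0.74
drain_tip [207.2 129.6] 0.69
lamp_mid [237.4 183.2] 0.59
pred [[245.5, 115.5], [291.6, 113.3], [290.9, 88.1], [241.9, 40.8]]
lever_tip r 0.0823 angle -0.01
mark_tip r 0.1041 angle 0.45
```

Request:
carry_out([
  [1,0.4,-0.6,0.2,0],
  [1,0.4,-0.6,0.2,0],
  [1,0.4,-0.6,0.2,0],
  [1,0.4,-0.6,0.2,0],
  [1,0,0,0.9,0],
  [1,0,0,0.9,0],
  [1,0,0,0.9,0],
  [1,0,0,0.9,0],
  [1,0,0,0.9,0],
  [1,0,0,0.9,0],
  [1,0,0,0,0],
])

```text
time: 27.4
ee_pos: [0.4549, 0.3549, 0.3452]
eef_rot: [0.719, 0.653, 0.176, 0.158]
ft_force: [-0.4, -1.1, 0.2]
width: 0.0002
```

```bash
python3 sw.py; python3 fit.py
```

```text
t 27.4 ee [0.455 0.355 0.345] F [-0.4 -1.1  0.2] j [-1.13 -0.06  0.16  1.76  0.43  1.19  0.39]
station: tcp [-0.013  0.076  0.345] tool x [0.049 0.998 0.047] y [ 0.887 -0.065  0.457] z [ 0.459  0.02  -0.888]
tip (down,y,h) [-0.0047  0.076   0.2781]
face_mid [206.8 161.8] 0.7
lever_tip [264.8 163. ] 0.55
mark_tip [265.2 124.1] 0.4
air_station [197.7  54.4] 0.67
drain_tip [149.5 186.4] 0.67
pred [[204.6, 161.6], [265.3, 163.0], [264.6, 124.9], [195.9, 59.1]]
lever_tip r 0.0873 angle 0.0
mark_tip r 0.1043 angle 0.487
```

Request:
carry_out([
  [1,0,0.1,0.9,0.1],
  [1,-0.1,0.1,0.9,0.1],
  [1,-0.1,0.2,0.9,0.1],
  [1,-0.1,0.2,0.9,0.1],
  [1,-0.1,0.2,0.9,0.1],
  [1,0,0.1,0.9,0],
  [1,0,0,0.6,0],
  [1,0,0,0,0],
])

```text
time: 28.42
ee_pos: [0.5634, 0.3528, 0.2091]
eef_rot: [0.73, 0.638, 0.193, 0.149]
ft_force: [-0.4, -0.7, 0.1]
width: 0.0007
```

```bash
python3 sw.py
```

```text
t 28.42 ee [0.563 0.353 0.209] F [-0.4 -0.7  0.1] j [-1.03  0.17  0.26  1.81  0.38  0.82  0.45]
station: tcp [0.096 0.078 0.209] tool x [0.075 0.993 0.091] y [ 0.879 -0.109  0.464] z [ 0.471  0.045 -0.881]
tip (down,y,h) [-0.0368  0.0782  0.107 ]
```

Request:
carry_out([
  [1,-0.2,-0.4,0,0],
  [1,-0.1,0,0.7,0],
  [1,0,0,0.7,0],
  [1,0,0,0.5,0],
  [1,0,0,0,0],
])

```text
time: 28.83
ee_pos: [0.5785, 0.352, 0.1584]
eef_rot: [0.729, 0.639, 0.197, 0.148]
ft_force: [-0.9, -0.0, 0.1]
width: 0.0006
```

```bash
python3 sw.py
```

```text
t 28.83 ee [0.579 0.352 0.158] F [-0.9 -0.   0.1] j [-1.    0.24  0.27  1.85  0.38  0.7   0.43]
station: tcp [0.111 0.077 0.158] tool x [0.071 0.993 0.098] y [ 0.877 -0.109  0.467] z [ 0.474  0.053 -0.879]
tip (down,y,h) [-0.0264  0.0781  0.0551]
```

Request:
carry_out([
  [1,-0.2,0,0.3,0],
  [1,-0.1,0,0.2,0],
  [1,0,-0.2,0,0],
  [1,-0.05,-0.2,0,0],
  [1,-0.05,-0.2,0,0],
  [1,-0.05,-0.2,0,0],
  [1,0,0,0,0],
])

```text
time: 29.42
ee_pos: [0.5628, 0.3458, 0.1387]
eef_rot: [0.728, 0.638, 0.203, 0.147]
ft_force: [0.8, -0.0, 0.2]
width: 0.0003
```

```bash
python3 sw.py; python3 fit.py
```

```text
t 29.42 ee [0.563 0.346 0.139] F [ 0.8 -0.   0.2] j [-1.03  0.23  0.28  1.92  0.42  0.64  0.38]
station: tcp [0.095 0.071 0.139] tool x [0.067 0.992 0.107] y [ 0.874 -0.11   0.473] z [ 0.481  0.062 -0.874]
tip (down,y,h) [-0.0036  0.0714  0.0451]
face_mid [156.2 211.5] 0.88
lever_tip [281.1 192.6] 0.69
lamp_mid [278.9 191.5] 0.54
pred [[157.9, 217.5], [290.2, 229.7], [280.5, 138.3], [123.6, 2.6]]
lever_tip r 0.0877 angle 0.259
```

Request:
carry_out([
  [1,0,0,0.15,0],
  [1,-0.05,-0.2,0,0],
  [1,-0.05,-0.2,0,0],
  [1,0,0,0,0],
])

```text
time: 30.1
ee_pos: [0.5564, 0.3442, 0.129]
eef_rot: [0.728, 0.637, 0.204, 0.148]
ft_force: [0.0, 0.2, 1.2]
width: 0.0005
```

```bash
python3 sw.py; python3 fit.py
```

```text
t 30.1 ee [0.556 0.344 0.129] F [0.  0.2 1.2] j [-1.04  0.23  0.28  1.94  0.44  0.62  0.34]
station: tcp [0.089 0.069 0.129] tool x [0.069 0.992 0.108] y [ 0.873 -0.113  0.475] z [ 0.483  0.062 -0.873]
tip (down,y,h) [0.0065 0.0696 0.0394]
face_mid [159.2 228.3] 0.6
lever_tip [275.8 192.1] 0.6
mark_tip [280.2 153.6] 0.55
drain_tip [274.5 188.1] 0.64
pred [[161.2, 233.3], [296.4, 249.9], [285.8, 155.0], [125.4, 16.1]]
lever_tip r 0.0871 angle 0.412
mark_tip r 0.1007 angle 0.51
```

Request:
carry_out([
  [1,0,-0.1,0,0],
  [1,0,-0.1,0,0],
  [1,0,0,0,0],
])

```text
time: 30.7
ee_pos: [0.5528, 0.345, 0.1274]
eef_rot: [0.729, 0.636, 0.205, 0.148]
ft_force: [2.1, -1.4, 0.5]
width: 0.0005
```

```bash
python3 sw.py; python3 fit.py
```

```text
t 30.7 ee [0.553 0.345 0.127] F [ 2.1 -1.4  0.5] j [-1.05  0.23  0.28  1.95  0.45  0.62  0.33]
station: tcp [0.085 0.069 0.127] tool x [0.07  0.992 0.11 ] y [ 0.872 -0.114  0.477] z [ 0.485  0.062 -0.872]
tip (down,y,h) [0.0105 0.0703 0.0398]
face_mid [284.4 160.7] 0.6
lever_tip [272.2 187.7] 0.56
mark_tip [282.4 160.5] 0.7
lamp_mid [284.6 158.7] 0.16
pred [[161.6, 238.3], [295.8, 256.0], [285.2, 161.2], [125.3, 22.7]]
lever_tip r 0.089 angle 0.483
mark_tip r 0.1018 angle 0.497
```

Lever reads 0.483 and mark 0.497. I'll let go and check from further back.

Request:
carry_out([
  [1,0,0.25,0,0],
  [1,0,0.1,-0.4,0],
  [1,0,0,-0.8,0],
  [1,0,-0.1,-0.9,0],
  [1,0,-0.1,-0.9,0],
  [1,0,-0.1,-0.9,0],
  [1,0,-0.1,-0.9,0],
  [1,0,-0.1,-0.9,0],
  [1,0,0,-0.9,0],
  [1,0,0,0,0],
  [1,0,0,0,0],
])

```text
time: 31.97
ee_pos: [0.4495, 0.3345, 0.3061]
eef_rot: [0.729, 0.637, 0.201, 0.147]
ft_force: [0.3, 0.6, -0.1]
width: 0.0005
```

```bash
python3 sw.py; python3 fit.py
python3 - <<'E'
from h import *
import glob
f=sorted(glob.glob("pics/fit_*.png"))[-1]; s=read_state(); T=wristT(s); im=cv2.imread(f); q=np.load("pics/st.npy")
S=5; p=proj("wrist",st2w(q,np.array([radial(.3,.06,.03)])),T)[0]; x0=max(0,int(p[0])-75);y0=max(0,int(p[1])-58)
c=cv2.resize(im[y0:y0+115,x0:x0+150],None,fx=S,fy=S,interpolation=cv2.INTER_CUBIC)
for a,h,col in ((.5,.05,(0,0,255)),(.5,.017,(0,255,0))):
    P=proj("wrist",st2w(q,np.array([radial(a,r,h) for r in (.03,.088,.092,.114)])),T)
    P=np.round((P-[x0,y0]+.5)*S).astype(int)
    for k in ((0,1) if h>.03 else (2,3)): cv2.circle(c,tuple(P[k]),3,col,-1)
cv2.imwrite("pics/fin.png",c)
E
```

```text
t 31.97 ee [0.449 0.335 0.306] F [ 0.3  0.6 -0.1] j [-1.15 -0.13  0.18  1.9   0.46  1.07  0.31]
station: tcp [-0.018  0.055  0.306] tool x [0.071 0.992 0.106] y [ 0.875 -0.113  0.471] z [ 0.479  0.059 -0.876]
tip (down,y,h) [0.0175 0.056  0.2458]
face_mid [211.8 180. ] 0.73
lever_tip [263.9 148.1] 0.78
mark_tip [273.6 137.2] 0.41
drain_tip [152.3 213.1] 0.95
pred [[210.3, 179.0], [277.7, 179.5], [273.5, 137.6], [194.8, 69.5]]
lever_tip r 0.0855 angle 0.493
mark_tip r 0.1034 angle 0.486
```

View pics/fin.png

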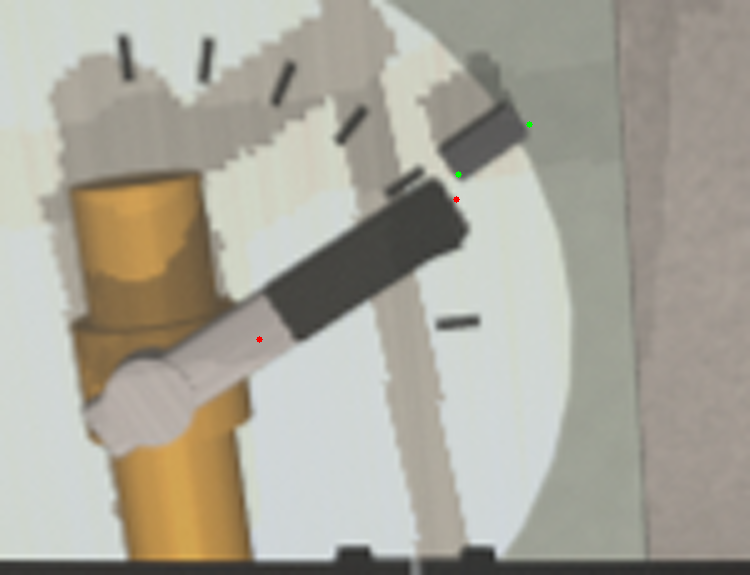

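Lever and mark are close, but in the image the lever looks a degree or two short of the mark. I'll measure it from the pixel edges.

Run:
```python
from h import *
import glob
q=np.load("pics/st.npy"); T=wristT(); S=5
p=proj("wrist",st2w(q,np.array([radial(.3,.06,.03)])),T)[0]; x0=max(0,int(p[0])-75);y0=max(0,int(p[1])-58)
Rt=R.from_euler('z',-q[2])
def bp(uv,h):
    c,d=ray("wrist",[np.array(uv)/S-.5+[x0,y0]],T); c=Rt.apply(c-[q[0],q[1],0])-FM; d=Rt.apply(d[0]); v=c+d*((h-c@n)/(d@n)); return np.array([v@Y,v@ds])
ang=lambda v:round(np.arctan2(v[1],v[0]),3)
hub=bp((150,400),.056); tip=bp((452,204),.053); g0=bp((283,315),.053)
m0=bp((451,166),.017); m1=bp((519,116),.017)
print("hub",hub,"tip",tip,"g0",g0,"m",m0,m1)
print("lever dir hub-tip",ang(tip-hub),"grip",ang(tip-g0),"mark block",ang(m1-m0),"mark from hub",ang((m0+m1)/2-hub),"from model centre",ang((m0+m1)/2), "tip from centre",ang(tip))
# edges of the grip
print("grip edges",ang(bp((437,180),.053)-bp((266,289),.053)),ang(bp((465,235),.053)-bp((303,340),.053)),"mark edges",ang(bp((507,103),.017)-bp((440,152),.017)),ang(bp((530,129),.017)-bp((462,181),.017)))
```

```text
hub [-0.00110222  0.0042858 ] tip [0.07593006 0.04163045] g0 [0.03300179 0.02020446] m [0.07907493 0.04635289] [0.09780327 0.05696598]
lever dir hub-tip 0.451 grip 0.463 mark block 0.516 mark from hub 0.487 from model centre 0.529 tip from centre 0.502
grip edges 0.447 0.459 mark edges 0.512 0.536
```

The lever is about 0.05–0.07 rad short of the mark (about 0.455 against 0.52). I'll go back and nudge it about 3.5 mm further.

Request:
carry_out([
  [1,0.1,0.2,0.9,0],
  [1,0,0.2,0.9,0],
  [1,0,0.1,0.9,0],
  [1,0,0,0.9,0],
  [1,0,0,0.9,0],
  [1,0,0,0.9,0],
  [1,0,0,0,0],
])

```text
time: 32.9
ee_pos: [0.5453, 0.3412, 0.1622]
eef_rot: [0.729, 0.637, 0.2, 0.148]
ft_force: [-0.4, -1.7, -0.0]
width: 0.0006
```

```bash
python3 sw.py
```

```text
t 32.9 ee [0.545 0.341 0.162] F [-0.4 -1.7 -0. ] j [-1.06  0.17  0.29  1.93  0.43  0.7   0.37]
station: tcp [0.078 0.065 0.162] tool x [0.072 0.992 0.102] y [ 0.875 -0.112  0.471] z [ 0.478  0.056 -0.876]
tip (down,y,h) [0.0007 0.0661 0.0739]
```

Request:
carry_out([
  [1,0.1,0,0.6,0],
  [1,0,0,0.55,0],
  [1,0,-0.15,0,0],
  [1,0,-0.15,0,0],
  [1,0,0,0,0],
])

```text
time: 33.32
ee_pos: [0.5538, 0.3459, 0.1261]
eef_rot: [0.73, 0.637, 0.197, 0.149]
ft_force: [0.4, 0.5, -0.2]
width: 0.0003
```

```bash
python3 sw.py
```

```text
t 33.32 ee [0.554 0.346 0.126] F [ 0.4  0.5 -0.2] j [-1.06  0.24  0.29  1.93  0.43  0.64  0.35]
station: tcp [0.086 0.07  0.126] tool x [0.074 0.992 0.098] y [ 0.876 -0.111  0.469] z [ 0.477  0.051 -0.878]
tip (down,y,h) [0.0103 0.071  0.0381]
```

Request:
carry_out([
  [1,0,-0.07,0,0],
  [1,0,-0.07,0,0],
  [1,0,0,0,0],
])

```text
time: 33.57
ee_pos: [0.55, 0.348, 0.1276]
eef_rot: [0.729, 0.637, 0.2, 0.149]
ft_force: [-0.1, -0.4, 0.3]
width: 0.0003
```

```bash
python3 sw.py
```

```text
t 33.57 ee [0.55  0.348 0.128] F [-0.1 -0.4  0.3] j [-1.07  0.23  0.29  1.94  0.44  0.63  0.33]
station: tcp [0.082 0.072 0.128] tool x [0.072 0.992 0.102] y [ 0.875 -0.112  0.472] z [ 0.48   0.055 -0.876]
tip (down,y,h) [0.013  0.0731 0.0413]
```

Request:
carry_out([
  [1,0,0.25,0,0],
  [1,0,0.1,-0.4,0],
  [1,0,0,-0.8,0],
  [1,0,-0.1,-0.9,0],
  [1,0,-0.1,-0.9,0],
  [1,0,-0.1,-0.9,0],
  [1,0,-0.1,-0.9,0],
  [1,0,-0.1,-0.9,0],
  [1,0,0,-0.9,0],
  [1,0,0,0,0],
  [1,0,0,0,0],
])

```text
time: 34.48
ee_pos: [0.4477, 0.3394, 0.3135]
eef_rot: [0.73, 0.637, 0.201, 0.146]
ft_force: [-0.6, -0.5, -1.3]
width: 0.0007
```

```bash
python3 sw.py; python3 fit.py
python3 - <<'E'
from h import *
import glob
f=sorted(glob.glob("pics/fit_*.png"))[-1]; T=wristT(); im=cv2.imread(f); q=np.load("pics/st.npy")
S=6; p=proj("wrist",st2w(q,np.array([radial(.3,.06,.03)])),T)[0]; x0=int(p[0])-66;y0=int(p[1])-50; print(x0,y0)
cv2.imwrite("pics/fin2.png",cv2.resize(im[y0:y0+95,x0:x0+130],None,fx=S,fy=S,interpolation=cv2.INTER_CUBIC))
E
```

```text
t 34.48 ee [0.448 0.339 0.314] F [-0.6 -0.5 -1.3] j [-1.17 -0.13  0.2   1.89  0.46  1.09  0.31]
station: tcp [-0.02   0.06   0.314] tool x [0.072 0.992 0.108] y [ 0.875 -0.115  0.47 ] z [ 0.479  0.06  -0.876]
tip (down,y,h) [0.0158 0.0609 0.2533]
face_mid [209.3 175.7] 0.57
lever_tip [261.8 147.2] 0.67
mark_tip [265.4 136.5] 0.43
drain_tip [149.8 211.3] 0.81
pred [[207.0, 177.3], [272.8, 177.4], [268.9, 136.3], [191.5, 69.6]]
lever_tip r 0.0877 angle 0.463
mark_tip r 0.0991 angle 0.507
181 114
```

View pics/fin2.png

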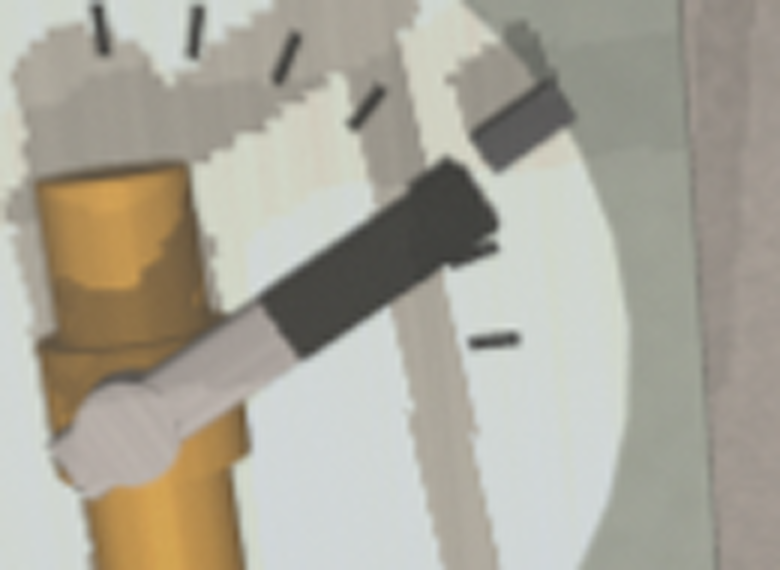

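Run:
```python
from h import *
q=np.load("pics/st.npy"); T=wristT(); S=6; x0,y0=181,114
Rt=R.from_euler('z',-q[2])
def bp(uv,h):
    c,d=ray("wrist",[np.array(uv)/S-.5+[x0,y0]],T); c=Rt.apply(c-[q[0],q[1],0])-FM; d=Rt.apply(d[0]); v=c+d*((h-c@n)/(d@n)); return np.array([v@Y,v@ds])
ang=lambda v:round(np.arctan2(v[1],v[0]),3)
hub=bp((126,432),.056); tip=bp((473,190),.053); g0=bp((282,328),.053)
print("hub-tip",ang(tip-hub),"grip axis",ang(tip-g0),"edges",ang(bp((448,160),.053)-bp((262,298),.053)),ang(bp((493,228),.053)-bp((303,357),.053)))
print("mark",ang(bp((562,98),.017)-bp((484,151),.017)),"edges",ang(bp((550,80),.017)-bp((472,132),.017)),ang(bp((575,117),.017)-bp((497,170),.017)),"from hub",ang(bp((523,125),.017)-hub))
im=cv2.imread("pics/fit_34.48.png"); g=cv2.cvtColor(cv2.resize(im[y0:y0+95,x0:x0+130],None,fx=S,fy=S,interpolation=cv2.INTER_CUBIC),cv2.COLOR_BGR2GRAY)
m=(g<85).astype(np.uint8); k,lab,st,_=cv2.connectedComponentsWithStats(m)
for i in range(1,k):
    if st[i,4]>1500:
        (cx,cy),wh,a=cv2.minAreaRect(np.argwhere(lab==i)[:,::-1].astype(np.float32)); b=cv2.boxPoints(((cx,cy),wh,a))
        e=max([b[1]-b[0],b[2]-b[1]],key=np.linalg.norm); e=e*np.sign(e[0]); h=.053 if cx<480 else .017
        print(i,st[i,4],np.round([cx,cy,*wh]),"angle",ang(bp(np.array([cx,cy])+e/2,h)-bp(np.array([cx,cy])-e/2,h)))
```

```text
hub-tip 0.482 grip axis 0.504 edges 0.515 0.477
mark 0.475 edges 0.466 0.477 from hub 0.489
6 18382 [380. 263.  99. 240.] angle 0.454
```

Request:
carry_out([
  [1,0,0,-0.6,0],
  [1,0,0,-0.6,0],
  [1,0,0,0,0],
])

```text
time: 35.08
ee_pos: [0.4306, 0.3361, 0.3403]
eef_rot: [0.731, 0.637, 0.197, 0.149]
ft_force: [0.3, 0.2, 0.2]
width: 0.0003
```

```bash
python3 fit.py | tail -2
```

```text
lever_tip r 0.0864 angle 0.501
mark_tip r 0.1031 angle 0.51
```

Request:
carry_out([
  [1,-0.6,-0.4,0,0],
  [1,-0.6,-0.4,0,0],
  [1,0,0,0,0],
])

```text
time: 35.68
ee_pos: [0.4059, 0.3019, 0.3207]
eef_rot: [0.731, 0.637, 0.194, 0.15]
ft_force: [0.8, -0.2, 0.0]
width: 0.0004
```

```bash
python3 fit.py | tail -2
```

```text
lever_tip r 0.0873 angle 0.507
mark_tip r 0.1054 angle 0.469
```

Request:
carry_out([
  [1,-0.6,0,0.3,0],
  [1,-0.6,0,0.3,0],
  [1,0,0,0,0],
  [1,0,0,0,0],
])

```text
time: 36.37
ee_pos: [0.4127, 0.2704, 0.3032]
eef_rot: [0.73, 0.637, 0.196, 0.15]
ft_force: [-0.6, 1.2, 0.4]
width: 0.0004
```

```bash
python3 fit.py | tail -2
python3 - <<'E'
from h import *
im=camera("top"); q=np.load("pics/tray.npy")
for nme,z in (("bottle",0),("case",0),("part",.012)):
    print(nme,[np.round(onz("top",[e["xy"]],[z])[0],3).tolist() for e in pinpoint(nme,"top")[:1]])
E
```

```text
pred [[261.4, 193.0], [330.3, 195.3], [324.2, 155.1], [249.2, 89.8]]
lever_tip r 0.086 angle 0.507
bottle [[0.677, -0.336, 0.0]]
case [[0.634, -0.061, 0.0]]
part [[0.508, -0.236, 0.012]]
```

```bash
python3 -c "
from bench import *
print(close_job())"
```

```text
the job is handed in; nothing more can be done
None
```

I raised all three tray panels, then turned the air lever to the set mark, let go, and handed the job in. No verdict is reported, so the results below are from my own measurements.

- **Panels:** a picture from above, taken before I touched the lever, showed all three at about 1.64 rad, slightly past upright. The far panel needed a second push because the finger slipped off its edge the first time. I did not measure the panels again after setting the lever.
- **Lever:** my moves could not tilt the tool directly, so I got the lean needed under the lamp (about 27°) by driving the arm to its upward reach limit. After my first push the lever was about 0.06 rad short of the mark, so I nudged it once more.
- **Lever against mark:** my last checks, from several viewpoints, put the lever at 0.46–0.51 rad (mostly about 0.50). The mark read 0.47–0.51 rad (about 0.49). The readings scatter by about ±0.03 rad. The largest single disagreement was about 0.044 rad, inside the 0.087 rad allowed. The last viewpoint did not detect the mark.
- **Bystanders:** by the final top-camera readings, the bottle, case and part are where they were, to within about 15 mm of measurement error. I did not measure the drain handle's angle, but I never went near it. The arm was clear of everything at the end, and the clock stood at about 36.5 s.

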